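Release the sprung battery cover with its thumb latch

ROBOT

A 7-joint arm with a two-finger parallel gripper is mounted at the origin on the work surface; the furniture and walls round the work are solid. World frame = base frame: x ahead of the robot, y to its left, z up, the work surface at z = 0. Lengths are in m, angles in rad, forces in N, time in s.
With the tool pointing down it reaches from about 0.4 to 0.85 m from the base axis. Payload 4.4 kg.
Tool frame: the origin (TCP) lies at the very end of the fingers, on their centre line; the grasp point (between the pads) lies 19 mm behind it (bot.hold_point_z is the z of the grasp point in the tool frame, in m); z points along the fingers, y is the line along which they close (so a half turn about z gives the same grasp; the last joint's range is limited). The gripper opens to 94 mm and grips with 3 to 60 N. Pads are 16 mm wide; open, the fingers measure 119 mm over their backs; the gripper's body (75 mm by 177 mm) begins 78 mm behind the grasp point.
Start: joints at [-1.263, 0.628, 0.038, 1.517, -0.027, 0.996, -0.02], TCP at [0.237, 0.605, 0.205] pointing down, gripper open.
Joint ranges: [-3.06, 3.06], [-0.37, 2.12], [-1.25, 1.32], [0.18, 2.47], [-1.1, 4.24], [0.23, 1.98], [-2.94, 2.94]. Speed limits (rad/s): [2.57, 2.57, 3.14, 3.14, 3.14, 3.14, 3.14].

INTERFACE

Orientations are given as [roll, pitch, yaw] about the fixed x, y, z axes, in that order (R = Rz(yaw) Ry(pitch) Rx(roll)).
In Python, from bench import status, vision, ticket, models, bot gives the robot as it stands. The module is installed in compiled form; this text tells all that it offers.
- The arm moves only by the tool drive_tool, never from a script. Its argument "deltas" is a list of rows, each a list of 3 entries, a list of its own where there are three numbers: the shift along the tool's x, y, z in cm, then the turn about the tool's z in degrees, then the finger opening in cm, from 0 to 9.4. In form: [[[tx, ty, tz], yaw, claw], ...]. A call has 1 to 12 rows; each row shifts and turns the commanded pose from where the row before left it, along the tool's axes as they then stand; what a row does not reach is not made up. A row lasts 1/12 s, in which the tool goes at most 41.7 mm and 7.16 degrees, less where a joint would pass 70% of its speed; a pose out of reach is approached as far as the arm can. A call is refused whole if a number of a shift passes 4.17 or a number of a turn 7.16, either way. A call with a gripper value outside its range is refused whole. The fingers move at their own pace and stop on an object; "force" is the grip in N (left out, the last holds). Time passes only in rows, so rows that do not move let the fingers close. It gives the time, the measured TCP pose, the force, the opening and the grip force at its end, in the units of the state.
- status.get_obs(): the state, without advancing time (a new reading comes with each control period).
- vision.grab_frame(name): name is "side" or "top" or "wrist"; returns a dict with "color" (384x512x3 uint8, red, green, blue), "range_z" (384x512 float32, m along the optical axis (not along the pixel's ray), 0 where there is no reading), "K" (3x3 intrinsics, pixels), "k1" (the pictures are not rectified: a ray, as slopes to the right and down, at radius r is drawn at 1 + k1 r^2 times it, then the intrinsics apply), "R" (3x3) and "t" (3): a world point X has camera coordinates R X + t. Camera axes: x right, y down, z forward; pixel columns grow to the right and rows downward; lengths in m; the calibration is good to about 2 mm. A picture is of the moment at which its call begins.
- ticket.hand_in(): hands the job in; it is judged then, once.
Trained networks look in the newest picture that a camera, given by its name, has taken for a name from the list of things; names that differ only in an ending like _2 or _b are one class to them, and where a whole thing is asked for, a point or a joint stands for the part that bears it (a point fixed in the world has none). Each returns a list of dicts, best first, with "score" (0 to 1); they miss things now and then, are a little off and sometimes report something else, mostly with a low value. They report only what shows in the picture. A call takes as long as a camera call.
- models.search_frame(query, camera): "rect" ([centre column, centre row, width, height] in pixels, round what is visible of it).
- models.regions_of(query, camera): "mask" (384x512 bool, what is visible of it) and "rect" ([centre column, centre row, width, height] in pixels, round what is visible of it).
The state is a dict: "time": time; "joint_pos": joint angles; "qd": joint speeds; "joint_efforts": joint torques, N m; "eef_pos": TCP position; "eef_rot": TCP orientation; "contact_force": force on the tool from outside, world axes, zero at the start; "wrist_torque": the same for the moment, N m; "width": finger opening in m; "grasp_force": force on a finger pad.
Only numpy, scipy, OpenCV 4.12 (cv2) and the standard library are available. Lean on these libraries where they do the work, as an engineer would, in place of code of your own. Each camera call takes 0.05 s, during which the arm holds its last target. There are 200 camera calls.

TASK

The battery pack with the orange cover needs fresh cells: slide its small black thumb latch sideways, the way the white arrow beside it points, as far as it goes, so that the sprung cover is released and flips up. Leave the cover standing wide open, let go of everything, and keep the pack with the blue cover shut.

Things in the scene. Friction and masses are not known exactly. Their poses are not given: they have to be found in the camera images.
- latch_orange_grip (a point): Centre of the latch's black thumb block on the orange-covered pack: 20 (x) by 14 (y) by 18 mm high, on a flat grey deck 10 mm below this point and 48 mm above the bench. Axes: z up; +y the way it slides to release, as the white arrow on the deck shows; +x towards the cover. Deck clear 44 mm beyond the block at -y, 60 mm at +y; a steel tongue and the cover lie at +x: take or push it by its y faces.
- latch_orange (a joint): Travel of that latch in m: 0 to 0.003 at the start, 0.016 at its end stop; the cover is let go at about 0.009. It moves against about 1.5 N of friction and stays where it is left. The pack, a grey box 135 by 120 mm, is fixed to the bench, turned up to 0.4 rad from facing the robot, latch on the robot's side.
- cover_orange (a joint): Angle of the orange cover in rad: 0 shut (flat plate, 82 mm from hinge to front edge, 112 mm wide, top 55 mm above the bench), 1.75 fully open (standing, leaning a little away from the latch). A light spring swings it up and away from the latch by itself within about a second once the latch lets it go; it cannot be lifted before.
- cover_blue (a joint): Angle of the blue cover of the other pack, which is otherwise identical, latch included, in rad: 0 shut, 1.75 open. It must stay shut. Either pack may stand left or right.

How it is judged:
On the way:
1. the orange-covered pack's latch has been slid over (at least 8 mm) (value of joint latch_orange above 0.008 m), for 0.1 s.
At the end, for the whole second after the job is handed in: The orange cover stands open at 1.4 rad or more and at rest, and the blue cover is shut (below 0.1 rad) (value of joint cover_orange above 1.4 rad and velocity of joint cover_orange between -0.1 and 0.1 rad/s and value of joint cover_blue below 0.1 rad); the robot touches nothing.
It fails at once if the blue cover is released (value of joint cover_blue above 0.1 rad).
It also fails if it takes over 26 s, if anything falls off the work surface, if the arm or the gripper's body presses on something with over 40 N, if the wrist force passes 120 N, or if a joint passes its speed limit or range.

## Working session

There is one attempt and no reset: what is moved stays moved. The work goes in short steps, Python scripts to look and compute and a tool call to move; the robot and the scene stay as the last step left them, time stands still between calls to the robot, and variables do not carry over. Pictures are saved under pics/ and viewed, at most 10 in all, crops included, and the job is handed in when it is done.

Besides the shell and the picture viewer there is one more tool, called as name([rows], argument=value, ...), one row to a line, values as JSON. drive_tool: Moves the arm, as the interface text tells. Its arguments: {"type":"object","properties":{"deltas":{"type":"array"},"force":{"type":"number"}},"required":["deltas"]}

```bash
mkdir -p pics; cat > h.py <<'E'
import numpy as np, cv2
from bench import status, vision, ticket, models, bot
def world(f,u,v,z=None):
    """pixels -> world by depth, or on plane of height z"""
    u=np.atleast_1d(u).astype(float);v=np.atleast_1d(v).astype(float)
    K=f["K"];k=f["k1"]
    d=np.stack([(u-K[0,2])/K[0,0],(v-K[1,2])/K[1,1]],1);s=d.copy()
    for _ in range(20): s=d/(1+k*(s**2).sum(1,keepdims=True))
    ray=np.c_[s,np.ones(len(s))]
    R=np.array(f["R"]);t=np.array(f["t"])
    if z is None:
        Z=f["range_z"][v.astype(int),u.astype(int)][:,None]
        return (ray*Z-t)@R
    o=-R.T@t; w=ray@R
    return o+w*((z-o[2])/w[:,2:3])
E
python3 - <<'E'
from h import *
o=status.get_obs();print(o["time"],o["eef_pos"],o["eef_rot"],o["width"])
fs=[]
for c in("top","side"):
    f=vision.grab_frame(c);fs.append(f["color"])
    for q in("latch_orange_grip","cover_orange","cover_blue"):
        for r in models.regions_of(q,c)[:3]:
            v,u=np.nonzero(r["mask"]);P=world(f,u,v);ok=f["range_z"][v,u]>0
            print(c,q,round(r["score"],2),np.round(r["rect"],1),np.round(np.median(P[ok],0),3) if ok.any() else None)
cv2.imwrite("pics/top.png",cv2.resize(fs[0],(800,600))[:,:,::-1])
cv2.imwrite("pics/side.png",cv2.resize(fs[1],(800,600))[:,:,::-1])
E
```

```text
0.0 [0.23706493 0.60451016 0.20457972] [-3.13974110e+00  4.22586638e-05  2.76778605e+00] 0.09421012820861109
top cover_orange 0.74 [181.5 216.6  53.6  40.8] [0.489 0.175 0.054]
top cover_blue 0.86 [322.2 206.2  40.1  38.7] [ 0.547 -0.161  0.054]
side latch_orange_grip 0.44 [177.8 172.7  14.5   9.4] [0.429 0.173 0.059]
side cover_orange 0.61 [201.9 165.9  43.   33.2] [0.489 0.171 0.053]
side cover_blue 0.89 [302.8 252.6  71.2  54.1] [ 0.545 -0.165  0.052]
```

View pics/top.png

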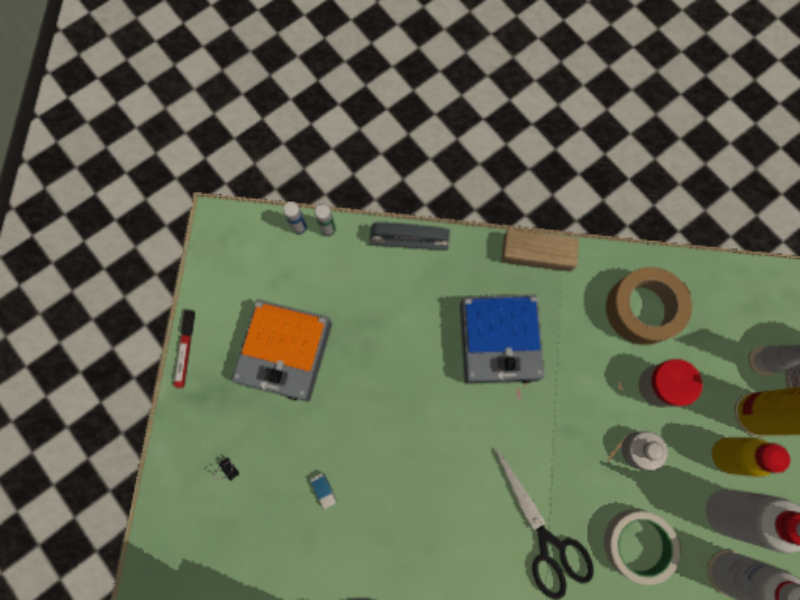

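The top view shows the orange pack on the left, with its latch at about (275,376) in the 800x600 picture. The blue pack is on the right, with its latch at (510,363). The arrow is too small to read here, so I'll zoom in and fit the cover's axes.

```bash
python3 - <<'E'
from h import *
ims=[]
for c in("top","side"):
    f=vision.grab_frame(c)
    hsv=cv2.cvtColor(f["color"],cv2.COLOR_RGB2HSV)
    m=cv2.inRange(hsv,(5,150,100),(20,255,255))
    n,l,s,ce=cv2.connectedComponentsWithStats(m);
    b=min(range(1,n),key=lambda i:np.hypot(*(ce[i]-((181,216) if c=="top" else (202,166))))+(s[i,4]<200)*1e3)
    v,u=np.nonzero(l==b);P=world(f,u,v,0.055)
    r=cv2.minAreaRect(P[:,:2].astype(np.float32)*1000);print(c,"cover",r,cv2.boxPoints(r).round(1).tolist())
    x0,y0=(140,180) if c=="top" else (135,120)
    C=f["color"][y0:y0+88,x0:x0+96];ims.append(cv2.resize(C,(400,366),interpolation=cv2.INTER_CUBIC))
    # dark pixels near latch
    g=hsv[...,2]; 
    vv,uu=np.mgrid[y0:y0+88,x0:x0+96];P=world(f,uu.ravel(),vv.ravel())
    k=(P[:,2]>.060)&(P[:,2]<.08)&(P[:,0]<.5)&(g[vv.ravel(),uu.ravel()]<70)
    print(k.sum(),P[k].mean(0).round(4),P[k].min(0).round(4),P[k].max(0).round(4))
cv2.imwrite("pics/zoom.png",np.hstack(ims)[:,:,::-1])
E
```

```text
top cover ((489.7218933105469, 175.02793884277344), (111.6722640991211, 84.67046356201172), 82.23418426513672) [[440.20001220703125, 125.4000015258789], [524.0999755859375, 114.0], [539.2000122070312, 224.60000610351562], [455.29998779296875, 236.10000610351562]]
52 [0.4267 0.1762 0.0675] [0.4174 0.1691 0.0607] [0.4358 0.1835 0.0718]
side cover ((489.18865966796875, 172.1954803466797), (114.80595397949219, 86.02586364746094), 81.9117202758789) [[438.5, 121.4000015258789], [523.7000122070312, 109.30000305175781], [539.9000244140625, 223.0], [454.70001220703125, 235.10000610351562]]
48 [0.4269 0.1749 0.0655] [0.4174 0.1691 0.0601] [0.437  0.1831 0.0688]
```

View pics/zoom.png

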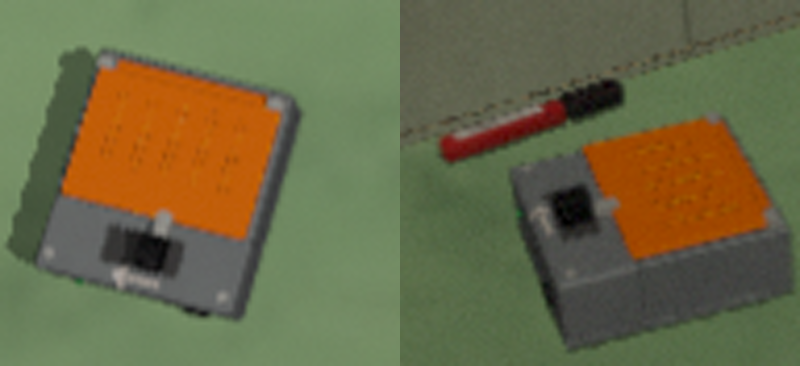

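The arrow on the orange pack points to the image left in the top view (tip near (118,280) in the zoom) and up in the side view (tip near (545,208)), so it points to world +y. Cover yaw is about -0.136, so the release direction is (0.135, 0.991). The latch is at about (0.427, 0.1755, 0.058), and the measured heights and sizes agree with the given ones. I'll straddle the block with the fingers 40 mm apart and push along tool y.

drive_tool([
  [[0, 0, 0], -6.8, 4.0],
  [[0, 0, 0], -6.8, 4.0],
  [[-1.0, -1.7, 0], 0, 4.0],
  [[-1.7, -2.9, 0], 0, 4.0],
  [[-1.7, -2.9, 0], 0, 4.0],
  [[-1.7, -2.9, 0], 0, 4.0],
  [[-1.7, -2.9, 0], 0, 4.0],
  [[-1.7, -2.9, 0], 0, 4.0],
  [[-1.7, -2.9, 0], 0, 4.0],
  [[-1.7, -2.9, 0], 0, 4.0],
  [[-1.7, -2.9, 0], 0, 4.0],
  [[-1.7, -2.9, 0], 0, 4.0],
])

```text
time: 1.5
eef_pos: [0.3615, 0.3061, 0.2058]
eef_rot: [3.141, 0.0, 3.005]
contact_force: [1.3, -0.0, -0.3]
width: 0.0402
grasp_force: 0.0
```

drive_tool([
  [[-1.7, -2.9, 0], 0, 4.0],
  [[-1.7, -2.9, 0], 0, 4.0],
  [[-1.7, -2.9, 0], 0, 4.0],
  [[-1.1, -1.9, 0], 0, 4.0],
  [[0, 0, 0], 0, 4.0],
  [[0, 0, 0], 0, 4.0],
])

```text
time: 2.0
eef_pos: [0.4086, 0.1932, 0.2057]
eef_rot: [3.141, 0.0, 3.002]
contact_force: [0.5, 1.2, -0.6]
width: 0.04
grasp_force: 0.0
```

```bash
cat > m.py <<'E'
from h import *
o=status.get_obs();print(o["time"],o["eef_pos"].round(4),o["eef_rot"].round(3),o["width"])
f=vision.grab_frame("wrist")
vv,uu=np.mgrid[0:384,0:512];P=world(f,uu.ravel(),vv.ravel());g=f["color"].max(2).ravel()
k=(P[:,2]>.062)&(P[:,2]<.073)&(abs(P[:,0]-.427)<.025)&(abs(P[:,1]-.176)<.03)&(g<70)
if k.any():
    r=cv2.minAreaRect(P[k][:,:2].astype(np.float32)*1000);print(k.sum(),r,P[k][:,2].mean())
    c=np.array(r[0])/1000
    y=o["eef_rot"][2];d=c-o["eef_pos"][:2]
    print("tool shift to block, cm",100*d@[np.cos(y),np.sin(y)],100*d@[np.sin(y),-np.cos(y)])
cv2.imwrite("pics/wrist%d.png"%(o["time"]*100),f["color"][:,:,::-1])
E
python3 m.py; ls pics
```

```text
2.0 [0.4086 0.1932 0.2057] [3.141 0.    3.002] 0.04002500095367983
162 ((426.2568359375, 177.80136108398438), (12.733677864074707, 18.325838088989258), 81.34164428710938) 0.06707587387676187
tool shift to block, cm -1.967085071992208 -1.2766628272135918
side.png
top.png
wrist200.png
zoom.png
```

View pics/wrist200.png

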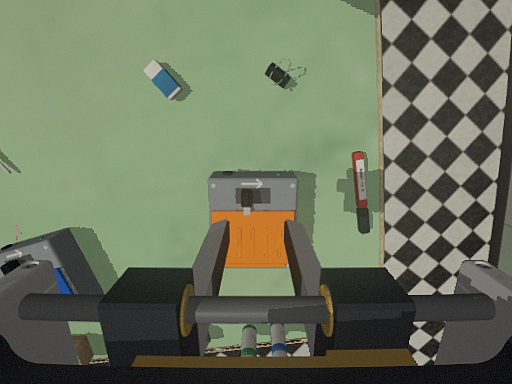

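The wrist view confirms it: the arrow at (250,184) points right, towards the marker (world +y), and the block sits at (247,198). It measures 12.7 x 18.3 mm with its top at z = 0.067, as expected. Next I centre on it, 3 mm away from the cover, and go down.

drive_tool([
  [[-0.9, -0.7, 0], 0, 4.0],
  [[-0.8, -0.6, 0], 0, 4.0],
  [[0, 0, 2.0], 0, 4.0],
  [[0, 0, 2.5], 0, 4.0],
  [[0, 0, 2.5], 0, 4.0],
  [[0, 0, 2.5], 0, 4.0],
  [[0, 0, 2.0], 0, 4.0],
  [[0, 0, 0.5], 0, 4.0],
  [[0, 0, 0], 0, 4.0],
  [[0, 0, 0], 0, 4.0],
])

```text
time: 2.88
eef_pos: [0.4234, 0.1796, 0.0859]
eef_rot: [3.141, 0.0, 3.006]
contact_force: [0.3, 0.7, 1.1]
width: 0.04
grasp_force: 0.0
```

```bash
python3 m.py; ls pics
```

```text
2.8833 [0.4234 0.1796 0.0859] [3.141 0.    3.006] 0.03996815963083474
400 ((426.23297119140625, 177.8336181640625), (13.918349266052246, 19.07439613342285), 81.86660766601562) 0.06679327280182905
tool shift to block, cm -0.3043210138038075 -0.1384410401038851
side.png
top.png
wrist200.png
wrist288.png
zoom.png
```

drive_tool([
  [[0, -0.1, 1.5], 0, 4.0],
  [[0, 0, 1.2], 0, 4.0],
  [[0, 0, 0.4], 0, 4.0],
  [[0, 0, 0], 0, 4.0],
  [[0, 0, 0], 0, 4.0],
])

```text
time: 3.35
eef_pos: [0.4235, 0.1783, 0.0553]
eef_rot: [3.141, 0.001, 3.005]
contact_force: [0.3, -0.0, 1.1]
width: 0.0404
grasp_force: 0.0
```

drive_tool([
  [[0, 0.5, 0], 0, 4.0],
  [[0, 0.5, 0], 0, 4.0],
  [[0, 0.3, 0], 0, 4.0],
  [[0, 0.3, 0], 0, 4.0],
  [[0, 0.3, 0], 0, 4.0],
  [[0, 0, 0], 0, 4.0],
  [[0, 0, 0], 0, 4.0],
])

```text
time: 3.93
eef_pos: [0.4255, 0.1973, 0.0545]
eef_rot: [3.141, 0.0, 3.006]
contact_force: [0.3, 0.8, 0.9]
width: 0.0401
grasp_force: 0.0
```

drive_tool([
  [[0, 0.2, 0], 0, 4.0],
  [[0, 0.2, 0], 0, 4.0],
  [[0, 0.2, 0], 0, 4.0],
  [[0, 0.1, 0], 0, 4.0],
  [[0, 0, 0], 0, 4.0],
  [[0, 0, 0], 0, 4.0],
])

```text
time: 4.43
eef_pos: [0.4263, 0.204, 0.0544]
eef_rot: [3.141, -0.0, 3.005]
contact_force: [0.1, -0.2, 0.2]
width: 0.04
grasp_force: 0.2
```

```bash
cat > v.py <<'E'
from h import *
import sys
f=vision.grab_frame("side");C=f["color"][90:210,120:280]
cv2.imwrite("pics/%s.png"%sys.argv[1],cv2.resize(C,(640,480),interpolation=cv2.INTER_CUBIC)[:,:,::-1])
print(status.get_obs()["time"],status.get_obs()["contact_force"])
E
python3 v.py s1
```

```text
4.4833 [-0.06372479 -0.32808057  0.18714844]
```

View pics/s1.png

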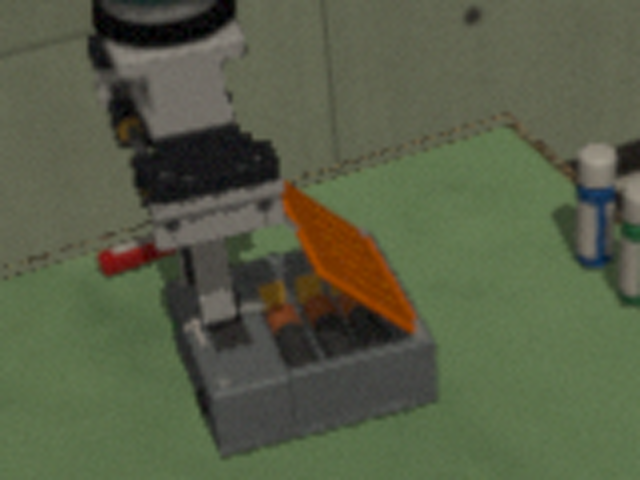

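The side view shows the cover released and swinging up, now about halfway, with its edge at (290,185) and the cells showing. I'll push the last couple of millimetres to the stop, then back off and lift clear.

drive_tool([
  [[0, 0.1, 0], 0, 4.0],
  [[0, 0.1, 0], 0, 4.0],
  [[0, 0.1, 0], 0, 4.0],
  [[0, 0, 0], 0, 4.0],
  [[0, 0, 0], 0, 4.0],
  [[0, 0, 0], 0, 4.0],
  [[0, 0, 0], 0, 4.0],
  [[0, 0, 0], 0, 4.0],
])

```text
time: 5.15
eef_pos: [0.4268, 0.2068, 0.0544]
eef_rot: [3.141, -0.0, 3.005]
contact_force: [-0.4, -1.0, -1.0]
width: 0.0403
grasp_force: 0.4
```

```bash
python3 v.py s2
```

```text
5.2 [ 0.01813684 -0.34063535  0.37654853]
```

View pics/s2.png

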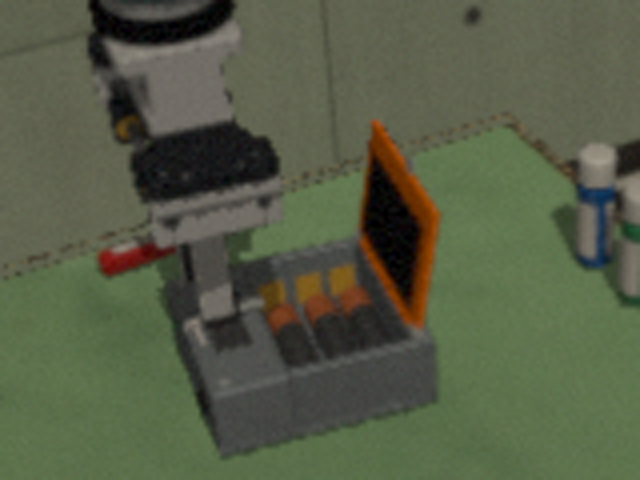

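The cover now stands wide open, with its edge at (375,125). I'll nudge to confirm the end stop, then retract.

drive_tool([
  [[0, 0.1, 0], 0, 4.0],
  [[0, 0.1, 0], 0, 4.0],
  [[0, 0, 0], 0, 4.0],
])

```text
time: 5.45
eef_pos: [0.4268, 0.2069, 0.0544]
eef_rot: [-3.139, -0.001, 3.004]
contact_force: [0.0, -5.4, 1.8]
width: 0.0405
grasp_force: 2.5
```

The tool stalled and the force rose to 5 N, so the latch is at its end stop. Now I back off and lift, keeping clear of the cover.

drive_tool([
  [[0, -0.5, 0], 0, 4.0],
  [[0, -0.6, 0], 0, 4.0],
  [[0, 0, 0], 0, 4.0],
  [[0, 0, -1.0], 0, 4.0],
  [[0.5, 0, -2.0], 0, 4.0],
  [[1.0, 0, -2.0], 0, 4.0],
  [[1.0, 0, -3.0], 0, 4.0],
  [[0, 0, -3.0], 0, 4.0],
  [[0, 0, -3.0], 0, 4.0],
  [[0, 0, 0], 0, 4.0],
  [[0, 0, 0], 0, 4.0],
  [[0, 0, 0], 0, 4.0],
])

```text
time: 6.45
eef_pos: [0.4006, 0.2012, 0.1941]
eef_rot: [3.141, -0.0, 3.005]
contact_force: [-0.3, -1.1, -0.5]
width: 0.0396
grasp_force: 0.0
```

```bash
python3 - <<'E'
from h import *
f=vision.grab_frame("side")
cv2.imwrite("pics/end.png",cv2.resize(f["color"],(800,600))[:,:,::-1])
o=status.get_obs();print(o["time"],o["eef_pos"],o["contact_force"],o["qd"].round(3))
E
```

```text
6.5 [0.40020893 0.20089609 0.19360905] [ 0.12833661 -0.65868283 -0.28606785] [ 0.003  0.016  0.001  0.003  0.     0.003 -0.001]
```

View pics/end.png

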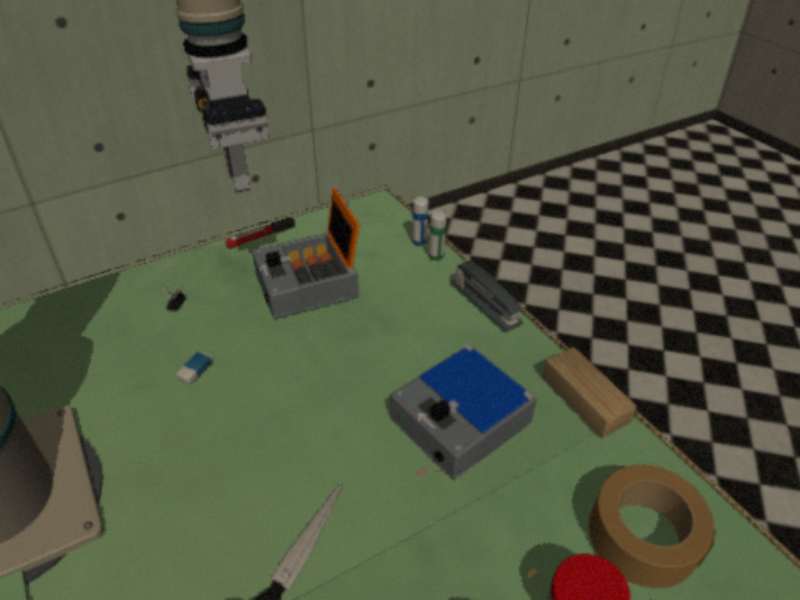

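The orange cover stands open (345,225), the blue cover is shut (478,388), and the gripper is clear above.

```bash
python3 -c "
from bench import ticket
print(ticket.hand_in())"
```

```text
the job is handed in; nothing more can be done
None
```

The orange pack's latch is at its end stop and its cover stands wide open; the blue cover is shut, the gripper is clear of everything, and I handed the job in at about 6.5 s (no verdict was returned).

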